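Put the cleaner jar and a bracelet away in the stock drawer

ROBOT

A 6-joint arm with a two-finger parallel gripper is mounted at the origin on a cart in front of the work surface, level with it; the furniture and walls round the work are solid. World frame = base frame: x ahead of the robot, y to its left, z up, the work surface at z = 0. Lengths are in m, angles in rad, forces in N, time in s.
With the tool pointing down it reaches from about 0.35 to 0.775 m from the base axis. Payload 7.3 kg.
Tool frame: the origin (TCP) lies at the very end of the fingers, on their centre line; the grasp point (between the pads) lies 19 mm behind it; z points along the fingers, y is the line along which they close (so a half turn about z gives the same grasp; the last joint's range is limited). The gripper opens to 92 mm and grips with 3 to 60 N. Pads are 19 mm wide; open, the fingers measure 130 mm over their backs; the gripper's body (75 mm by 190 mm) begins 47 mm behind the grasp point.
Start: joints at [-1.417, 0.342, 1.524, -0, 1.275, -0.146], TCP at [0.155, -0.502, 0.227] pointing down, gripper open.
Joint ranges: [-2.53, 2.53], [-0.77, 2.02], [0.04, 2.7], [-1, 4.14], [0.28, 2.66], [-3.11, 3.11]. Speed limits (rad/s): [2.57, 2.57, 3.14, 3.14, 3.14, 3.14].

INTERFACE

Orientations are given as a unit quaternion [w, x, y, z].
In Python, from plant import readout, cams, job gives the robot as it stands.
- The arm moves only by the tool servo_tool, never from a script. Its argument "deltas" is a list of rows, each a list of 4 numbers: the shift along the world's x, y, z in m, then the turn about the world's z in rad. In form: [[x, y, z, yaw], ...]. A call has 1 to 8 rows; each row shifts and turns the commanded pose from where the row before left it; what a row does not reach is not made up. A row lasts 1/8 s, in which the tool goes at most 62.5 mm and 10.7 degrees, less where a joint would pass 70% of its speed; a pose out of reach is approached as far as the arm can. A call with a gripper value outside its range is refused whole. "grip" is the opening, from 0 (shut) to 1 (fully open), set as the call begins (left out, the last holds). The fingers move at their own pace and stop on an object; the grip force is fixed at half the most. Time passes only in rows, so rows that do not move let the fingers close. It gives the time, the measured TCP pose, the force, the opening and the grip force at its end, in the units of the state.
- readout.read_state(): the state, without advancing time (a new reading comes with each control period).
- cams.get_image(name): name is "scene" or "side" or "wrist"; returns a dict with "color" (480x640x3 uint8, red, green, blue), "K" (3x3 intrinsics, pixels), "k1" (the pictures are not rectified: a ray, as slopes to the right and down, at radius r is drawn at 1 + k1 r^2 times it, then the intrinsics apply), "R" (3x3) and "t" (3): a world point X has camera coordinates R X + t; the wrist camera has in their place "hand_eye" (4x4, takes a point from camera to tool coordinates, whose origin is the TCP and whose axes are the flange's). Camera axes: x right, y down, z forward; pixel columns grow to the right and rows downward; lengths in m; the calibration is good to about 2 mm. A picture is of the moment at which its call begins: read the wrist's pose just before it. There is no depth.
- job.job_done(): hands the job in; it is judged then, once.
The state is a dict: "t": time; "joint_positions": joint angles; "dq": joint speeds; "joint_torque": joint torques, N m; "tcp_pos": TCP position; "ee_rot": TCP orientation; "force": force on the tool from outside, world axes, zero at the start; "torque": the same for the moment, N m; "gripper_width": opening from 0.0 (shut) to 1.0 (fully open); "grip_force": force on a finger pad.
Only numpy, scipy, OpenCV 4.12 (cv2) and the standard library are available. Lean on these libraries where they do the work, as an engineer would, in place of code of your own. Each camera call takes 0.05 s, during which the arm holds its last target. There are 200 camera calls.

TASK

Pull the drawer of the low stock cabinet right open by its brass handle and stand the white cleaner jar from the front of the table upright in the back half of the drawer first. Then lay the cream bracelet from there flat on the drawer floor in its front half and push the drawer fully shut. Keep the jar upright all the time, and do not disturb the blue and red ring boxes, the glass dish or the table mirror.

Things in the scene. Friction and masses are not known exactly. Their poses are not given: they have to be found in the camera images.
- cabinet: low dark wooden cabinet, fixed, 200 mm deep (x) x 280 mm wide (y) x 125 mm high, with one drawer. Origin: centre of its underside; x points from front to back, the drawer slides out along -x. With it shut the front panel face lies 100 mm in front of the origin; the carcass under the top board (underside 113 mm high) begins 85 mm in front: an open drawer is free from above only ahead of that
- drawer (a joint): how far the drawer is pulled out, in m: 0 shut, 0.15 at its stop (fully open). It slides with about 1.5 N of friction and some damping and stays where it is left; it starts shut or up to 30 mm ajar
- drawer_handle (a point): middle of the drawer's horizontal brass bar handle, 90 mm above the table; the bar is 10 mm thick and 120 mm long along the cabinet's y, with 37 mm free between the bar and the front panel face; its two stems are 55 mm either side of the middle. This point moves with the drawer
- drawer_floor (a point): centre of the drawer's inner floor, 22 mm above the table; moves with the drawer, axes as the cabinet's (+x back, +y left). Inside 155 mm front to back by 238 mm wide; side and back walls 50 mm high, 6 mm thick; the 15 mm front panel rises 91 mm above this floor. Fully open, the floor up to x = +66 mm is clear of the top board
- jar_center (a point): centre (half-way up) of the loose cleaner jar (not the one behind the showcase): white round jar with a blue screw lid, 58 mm across, 82 mm high, about 0.2 kg, standing upright on the table or the dark green mat (4 mm thick)
- bracelet_center (a point): centre (half-way up) of the cream bracelet, a stiff open ring of shell sticks with a vertical axis, lying on the table or the mat, 59 mm across outside, about 50 mm inside; its solid wall is 38 mm high (tips of some sticks 40 mm), about 0.05 kg. Grasp it across the whole ring or over one wall
- blue_box_center (a point): centre (half-way up) of a closed blue ring box, loose, 55 x 52 mm and 45 mm high, that stands about 20 mm beside the jar on one side; leave it where it is
- red_box_center (a point): centre (half-way up) of a closed red ring box, loose, 55 x 52 mm and 45 mm high, that stands about 20 mm beside the bracelet on one side; leave it where it is
- dish_center (a point): centre (half-way up) of a small white glass dish, loose, 82 mm across and 22 mm high; leave it where it is
- mirror: loose table mirror, origin at the middle of its underside: round white foot 129 mm across, thin stem, and an upright round glass 183 mm wide over its side pivots (along its y) whose top is 271 mm above the table; leave it where it is
Mind the look-alikes: they are no part of the job. Of the things that look like the part that bears jar_center, take the one that is nearest to the robot's base at the start. Of the things that look like the part that bears bracelet_center, take the one that is farthest to the robot's left at the start.

How it is judged:
By the outcome, as a careful person would: the job done as asked, in the order asked, and still so for the second after the job is handed in, with the robot touching nothing.
It also fails if it takes over 72 s, if anything falls off the work surface, if the arm or the gripper's body presses on something with over 40 N, if the wrist force passes 120 N, or if a joint passes its speed limit or range.

## Working session

There is one attempt and no reset: what is moved stays moved. The work goes in short steps, Python scripts to look and compute and a tool call to move; the robot and the scene stay as the last step left them, time stands still between calls to the robot, and variables do not carry over. Pictures are saved under pics/ and viewed, at most 10 in all, crops included, and the job is handed in when it is done.

Besides the shell and the picture viewer there is one more tool, called as a command line: name --pt "numbers of a row" for each row, then --argument value for the rest. servo_tool: Moves the arm, as the interface text tells. Its arguments: {"type":"object","properties":{"deltas":{"type":"array"},"grip":{"type":"number"}},"required":["deltas"]}

```bash
mkdir -p pics; cat > h.py <<'E'
import numpy as np, cv2
from plant import readout, cams, job
from scipy.spatial.transform import Rotation as Ro
def shot(n,f=None):
    s=readout.read_state(); im=cams.get_image(n)
    if 'hand_eye' in im:
        q=s['ee_rot']; T=np.eye(4); T[:3,:3]=Ro.from_quat([q[1],q[2],q[3],q[0]]).as_matrix(); T[:3,3]=s['tcp_pos']
        M=np.linalg.inv(T@np.array(im['hand_eye'])); im['R']=M[:3,:3]; im['t']=M[:3,3]
    im={k:np.array(im[k]) for k in ('color','K','k1','R','t')}
    np.savez(f'{f or n}.npz',**im)
    if f: cv2.imwrite(f'pics/{f}.png',im['color'][:,:,::-1])
    return im
def load(f): return dict(np.load(f+'.npz'))
def ray(im,u,v):
    K=im['K']; d=np.array([(u-K[0,2])/K[0,0],(v-K[1,2])/K[1,1]]); p=d.copy()
    for _ in range(20): p=d/(1+im['k1']*(p@p))
    R=im['R']; return -R.T@im['t'], R.T@np.array([p[0],p[1],1])
def onz(im,u,v,z):
    c,d=ray(im,u,v); return (c+d*(z-c[2])/d[2]).round(4)
def proj(im,X):
    p=im['R']@np.array(X,float)+im['t']; p=p[:2]/p[2]; p=p*(1+im['k1']*(p@p))
    return (im['K'][:2,:2]@p+im['K'][:2,2]).round(1)
E
python3 -c "
from h import *
for n in('scene','side','wrist'):
    im=shot(n,n+'0'); print(n,(-im['R'].T@im['t']).round(3),im['R'][2].round(2))
print(readout.read_state())"
```

```text
scene [ 1.508 -0.32   1.277] [-0.64  0.2  -0.74]
side [-0.432 -0.387  1.413] [ 0.54  0.24 -0.81]
wrist [ 0.227 -0.478  0.384] [-0.27 -0.08 -0.96]
{'t': 0.15, 'joint_positions': array([-1.41700558e+00,  3.42535276e-01,  1.52477878e+00,  1.03201759e-05,
        1.27538414e+00, -1.46032933e-01]), 'dq': array([-0.00215627, -0.00195014, -0.00247008,  0.00025023,  0.00093614,
       -0.00049925]), 'joint_torque': array([ 1.39167816e-03, -4.31471336e+01, -2.44353873e+01,  7.17516197e-02,
        5.37370483e-02, -7.43621194e-05]), 'tcp_pos': array([ 0.15502232, -0.50128541,  0.2262254 ]), 'ee_rot': array([-5.52785695e-04,  9.88784322e-01,  1.49349453e-01,  2.79155412e-06]), 'force': array([-0.31311748,  0.5046288 ,  0.41388291]), 'torque': array([ 0.00892223, -0.00957383, -0.05937423]), 'grip_force': 0.0, 'gripper_width': 0.9972527420559094}
```

View pics/scene0.png

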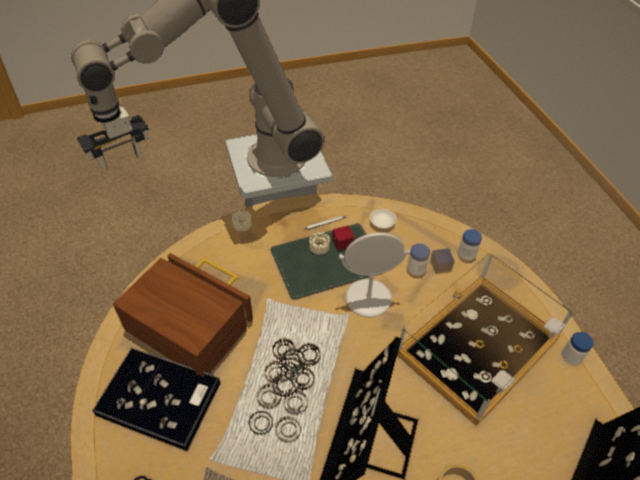

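View pics/side0.png

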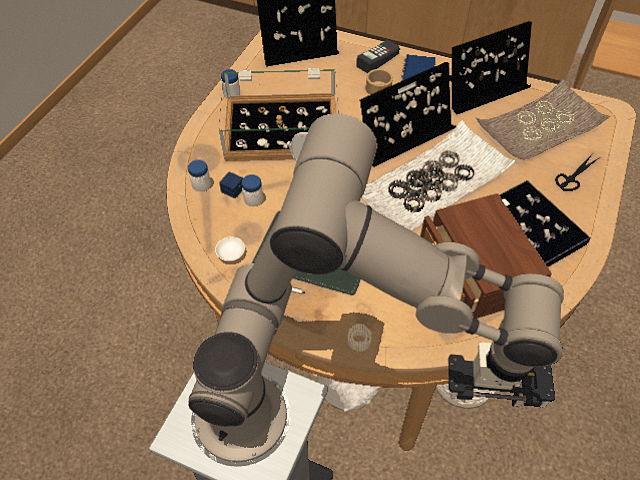

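The scene view shows jars at (419,258), (470,244) and (578,348, behind the showcase), and bracelets at (319,243) on the mat and (241,221). The red box is at (343,237), the blue box at (442,259), the dish at (383,219), the mirror foot at (368,297) and the cabinet handle at (217,270).

```bash
python3 -c "
from h import *
s=load('scene0'); d=load('side0')
for n,u,v,z in [('jarA',420,249,.082),('jarB',471,236,.082),('jarC',581,342,.082),('brA',319,239,.042),('brB',241,216,.038),('red',343,231,.045),('blue',442,254,.045),('dish',383,217,.02),('mirfoot',368,297,.01),('handle',217,272,.09),('handle ends',199,264,.09),('',236,276,.09)]:
    p=onz(s,u,v,z); print(n,p,np.hypot(*p[:2]).round(3))
for n,u,v,z in [('jarA',252,182,.082),('jarB',198,167,.082),('blue',232,183,.045)]: print('side',n,onz(d,u,v,z))
a=s['color'][195:345,100:500]; a=cv2.resize(a,(800,300),interpolation=3)
b=d['color'][170:320,400:600]; b=cv2.resize(b,(400,300),interpolation=3)
c=s['color'][245:395,100:300]; c=cv2.resize(c,(400,300),interpolation=3)
cv2.imwrite('pics/crop1.png',np.vstack([a,np.hstack([b,c])])[:,:,::-1])
"
```

```text
jarA [0.6075 0.2741 0.082 ] 0.666
jarB [0.6038 0.4399 0.082 ] 0.747
jarC [1.0149 0.5474 0.082 ] 1.153
brA [0.4561 0.0195 0.042 ] 0.457
brB [ 0.2932 -0.184   0.038 ] 0.346
red [0.4479 0.0975 0.045 ] 0.458
blue [0.6158 0.347  0.045 ] 0.707
dish [0.4048 0.2466 0.02  ] 0.474
mirfoot [0.6759 0.0964 0.01  ] 0.683
handle [ 0.5346 -0.2956  0.09  ] 0.611
handle ends [ 0.4929 -0.3387  0.09  ] 0.598
 [ 0.5626 -0.2485  0.09  ] 0.615
side jarA [0.6046 0.2673 0.082 ]
side jarB [0.5958 0.4397 0.082 ]
side blue [0.6068 0.3381 0.045 ]
```

View pics/crop1.png

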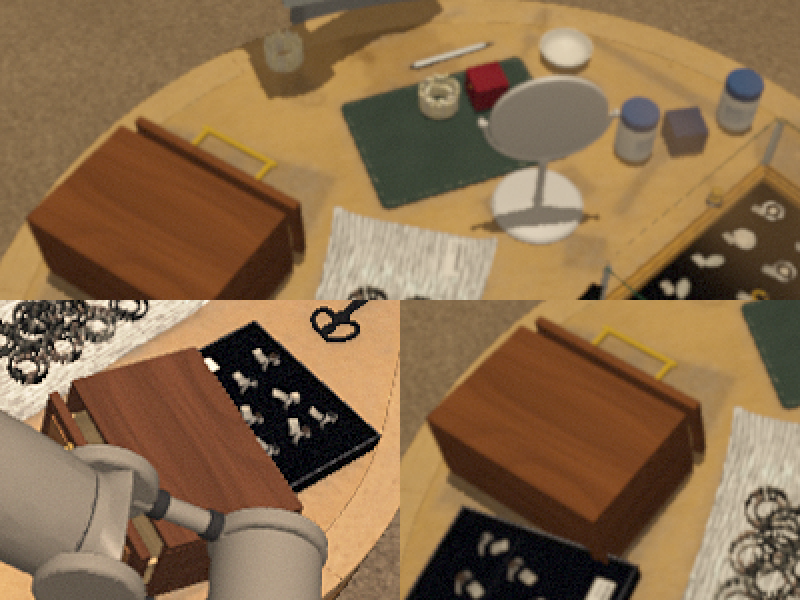

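```bash
python3 -c "
from h import *
from scipy.optimize import least_squares
s=load('scene0')
obs=[((-.085,.14,.125),(244,302.5)),((-.085,-.14,.125),(162.5,258.5)),((.1,.14,.125),(197.5,355)),((.1,-.14,.125),(115,304))]
for u in obs: print(onz(s,*u[1],.125))
print(onz(s,201.5,259,.09),onz(s,237,277,.09))
def f(x,full=1):
    c,k=np.cos(x[2]),np.sin(x[2]); r=[]
    P=lambda p:(x[0]+c*p[0]-k*p[1],x[1]+k*p[0]+c*p[1],p[2])
    for p,o in obs: r+=list(proj(s,P(p))-o)
    for y,o in ((-.06,(201.5,259.5)),(.06,(237,277.5))): r+=list(proj(s,P((-.142-x[3],y,.09)))-o)
    return np.array(r)
g=least_squares(f,[.65,-.4,.7,0.01],diff_step=1e-3); print(g.x.round(4),f(g.x).round(1))
x=g.x;c,k=np.cos(x[2]),np.sin(x[2]); h=-.142-x[3]; print('handle',x[0]+c*h,x[1]+k*h)
"
```

```text
[ 0.6795 -0.248   0.125 ]
[ 0.476 -0.431  0.125]
[ 0.7974 -0.3851  0.125 ]
[ 0.594  -0.5662  0.125 ]
[ 0.477  -0.3292  0.09  ] [ 0.5667 -0.2466  0.09  ]
[ 0.6302 -0.4032 -0.8435  0.0153] [ 0.4 -0.5 -0.9 -1.7  0.4  1.3 -1.9 -0.2  1.5  0.3  0.5  0.5]
handle 0.5256416805071515 -0.28572765189618454
```

servo_tool --pt "0.053 0.031 0 0.061" --pt "0.053 0.031 0 0.061" --pt "0.053 0.031 0 0.061" --pt "0.053 0.031 0 0.061" --pt "0.053 0.031 0 0.061" --pt "0.053 0.03 0 0.061" --pt "0.053 0.03 0 0.061" --pt "0 0 0 0" --grip 0.36

```text
t: 1.15
tcp_pos: [0.5289, -0.2836, 0.2258]
ee_rot: [-0.001, 0.934, 0.358, 0.0]
force: [-0.6, -0.4, 0.6]
gripper_width: 0.356
grip_force: 0.0
```

```bash
python3 -c "
from h import *
w=shot('wrist','w1')
for y in(-.06,0,.06):
  print(proj(w,(.5256+.747*y,-.2857+.665*y,.09)))"
```

```text
[314.9 314.8]
[315.5 238.3]
[316.1 153. ]
```

View pics/w1.png

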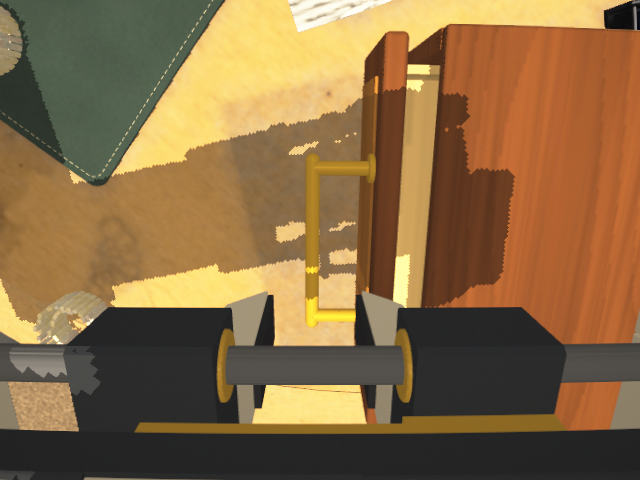

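The wrist view shows the bar at u≈312, v 155–322, within about 3 px of the fit. The second bracelet is at the lower left.

```bash
python3 -c "
from h import *
w=load('w1'); a=onz(w,312,168,.09);b=onz(w,312,316,.09); m=onz(w,312,241,.09); print(a,b,m,np.arctan2(*(a-b)[1::-1]), np.linalg.norm(a-b))
m2=onz(w,312,241,.09); print(m-readout.read_state()['tcp_pos'])
"
```

```text
[ 0.5611 -0.2505  0.09  ] [ 0.4785 -0.3246  0.09  ] [ 0.5224 -0.2852  0.09  ] 0.7312074938204824 0.11096652648434126
[-4.67530665e-03 -1.06324668e-04 -1.35840625e-01]
```

servo_tool --pt "-0.0045 0 -0.03 0" --pt "0 0 -0.04 0" --pt "0 0 -0.04 0" --pt "0 0 -0.025 0" --pt "0 0 -0.016 0" --pt "0 0 0 0"

```text
t: 1.95
tcp_pos: [0.5205, -0.287, 0.075]
ee_rot: [-0.001, 0.935, 0.355, -0.001]
force: [0.5, 0.9, 0.6]
gripper_width: 0.365
grip_force: 0.0
```

servo_tool --pt "0 0 0 0" --pt "0 0 0 0" --pt "0 0 0 0" --pt "0 0 0 0" --grip 0.0

```text
t: 2.45
tcp_pos: [0.522, -0.2869, 0.0766]
ee_rot: [0.001, 0.935, 0.355, 0.0]
force: [-0.5, 0.2, 4.6]
gripper_width: 0.092
grip_force: 30.0
```

servo_tool --pt "-0.008 0.009 0 0" --pt "-0.014 0.0155 0 0" --pt "-0.016 0.018 0 0" --pt "-0.016 0.018 0 0" --pt "-0.016 0.018 0 0" --pt "-0.013 0.0145 0 0" --pt "-0.007 0.008 0 0" --pt "-0.003 0.0035 0 0"

```text
t: 3.45
tcp_pos: [0.4348, -0.1884, 0.0769]
ee_rot: [0.009, 0.934, 0.356, 0.005]
force: [22.3, -32.6, -30.9]
gripper_width: 0.1
grip_force: 30.0
```

servo_tool --pt "0.003 -0.0035 0 0" --pt "0 0 0 0"

```text
t: 3.7
tcp_pos: [0.4348, -0.1885, 0.0767]
ee_rot: [0.004, 0.935, 0.355, 0.003]
force: [9.4, -9.4, -4.9]
gripper_width: 0.096
grip_force: 30.0
```

servo_tool --pt "0 0 0 0" --pt "0 0 0 0" --pt "0 0 0.03 0" --pt "0 0 0.05 0" --pt "0 0 0.06 0" --pt "0 0 0.05 0" --grip 0.34

```text
t: 4.45
tcp_pos: [0.4307, -0.1848, 0.2675]
ee_rot: [-0.0, 0.935, 0.356, -0.0]
force: [0.2, -1.3, -0.1]
gripper_width: 0.341
grip_force: 0.0
```

```bash
python3 -c "
from h import *
s=shot('scene','s2'); w=shot('wrist','w2'); print(readout.read_state()['tcp_pos'])
a=cv2.resize(s['color'][200:350,120:320],(800,600),interpolation=3)
b=cv2.resize(w['color'],(400,300)); c=cv2.resize(s['color'][200:350,300:500],(400,300),interpolation=3)
a=cv2.resize(a,(400,300)); d=cv2.resize(shot('side','d2')['color'][150:300,180:380],(400,300),interpolation=3)
cv2.imwrite('pics/c2.png',np.vstack([np.hstack([a,b]),np.hstack([c,d])])[:,:,::-1])
"
```

```text
[ 0.43289089 -0.18610763  0.27063775]
```

View pics/c2.png

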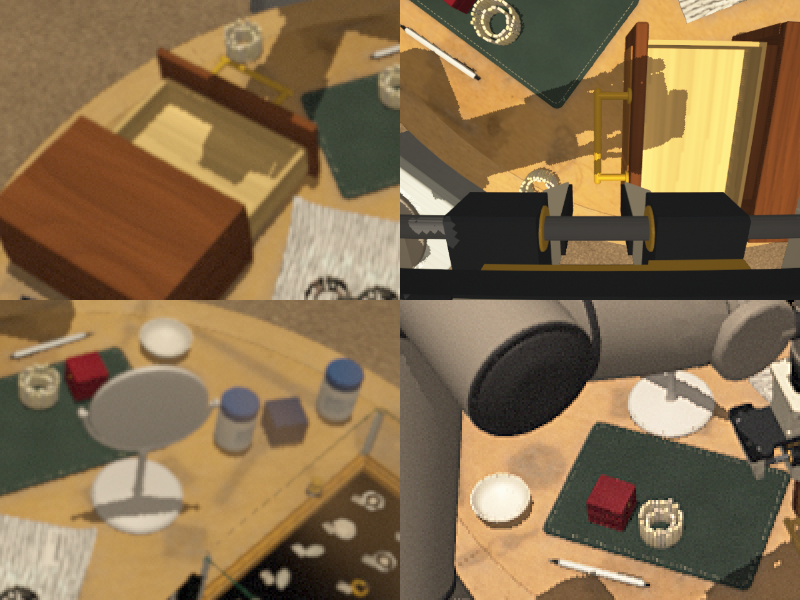

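The drawer is fully open. Next is the jar, passing above the mirror.

servo_tool --pt "0.005 0.058 0.015 0.105" --pt "0.005 0.058 0.015 0.105" --pt "0.005 0.058 0.015 0.105" --pt "0.005 0.058 0.015 0.105" --pt "0.037 0.047 0 0.105" --pt "0.037 0.047 0 0.105" --pt "0.037 0.047 0 0.105" --pt "0.037 0.047 0 0.105" --grip 1.0

```text
t: 5.6
tcp_pos: [0.5996, 0.236, 0.3231]
ee_rot: [-0.001, 0.707, 0.707, -0.002]
force: [1.1, -0.2, 0.4]
gripper_width: 0.995
grip_force: 0.0
```

servo_tool --pt "0.004 0.032 0 0" --pt "0 0 -0.02 0" --pt "0 0 -0.02 0" --pt "0 0 0 0"

```text
t: 6.1
tcp_pos: [0.6019, 0.2661, 0.2816]
ee_rot: [-0.002, 0.708, 0.706, -0.004]
force: [0.0, 0.4, 0.3]
gripper_width: 1.001
grip_force: 0.0
```

```bash
python3 -c "
from h import *
w=shot('wrist','w3'); print(readout.read_state()['tcp_pos'])
s=load('s2')
print('pivots',onz(s,341,258.5,.17),onz(s,409,251,.17)); print('showcase',onz(s,488,258,.09),onz(s,403,345,.09))
"
```

```text
[0.60263773 0.26622143 0.28355071]
pivots [0.6459 0.0192 0.17  ] [0.672  0.1994 0.17  ]
showcase [0.6991 0.4426 0.09  ] [0.8899 0.1026 0.09  ]
```

View pics/w3.png

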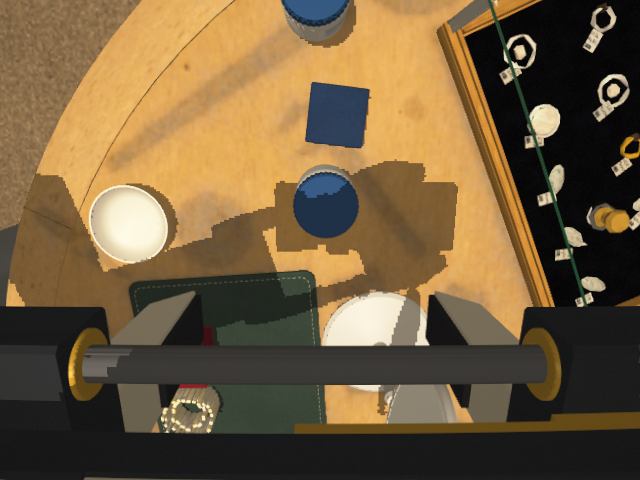

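The wrist view shows the jar lid at (326,205), the blue box at (337,115), the dish at (129,223) and the mirror at (380,340).

```bash
python3 -c "
from h import *
w=load('w3'); s=load('s2'); j=onz(w,326,205,.082); b=onz(w,337,115,.045); print(j,b,np.arctan2(*(b-j)[1::-1])-np.pi/2, onz(w,293,205,.082),onz(w,359,205,.082))
"
```

```text
[0.6096 0.2748 0.082 ] [0.6198 0.349  0.045 ] -0.1366100948015383 [0.5814 0.2748 0.082 ] [0.6378 0.2747 0.082 ]
```

servo_tool --pt "0.003 0.004 -0.04 -0.05" --pt "0.003 0.004 -0.05 -0.05" --pt "0 0 -0.05 0" --pt "0 0 -0.045 0" --pt "0 0 -0.03 0" --pt "0 0 -0.017 0" --pt "0 0 -0.006 0" --pt "0 0 0 0"

```text
t: 7.15
tcp_pos: [0.6101, 0.2746, 0.0486]
ee_rot: [0.0, 0.743, 0.669, 0.001]
force: [-0.2, 0.7, 0.3]
gripper_width: 1.0
grip_force: 0.0
```

```bash
python3 -c "
from h import *
s=readout.read_state(); print(s['tcp_pos'],s['force'])
d=shot('side','d4'); a=shot('scene','s4')
cv2.imwrite('pics/c4.png',np.hstack([cv2.resize(x,(400,400),interpolation=3) for x in (a['color'][180:330,350:500],d['color'][120:270,150:300])])[:,:,::-1])"
```

```text
[0.61014288 0.27455986 0.04862304] [-0.1680802   0.65169728  0.27078132]
```

View pics/c4.png

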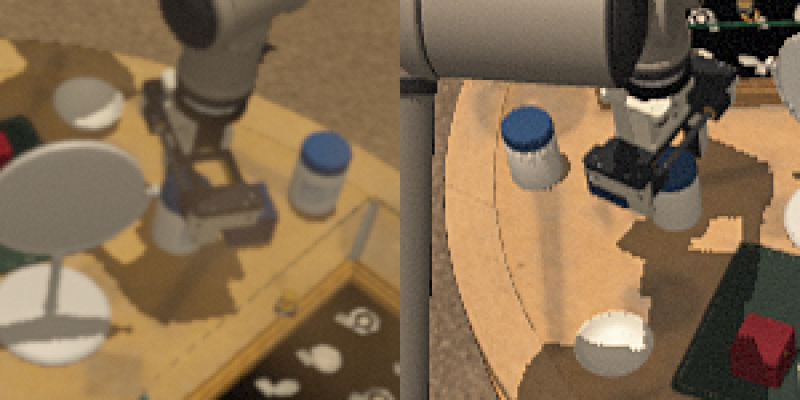

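The jar lies between the fingers, clear of the mirror and box. Closing.

servo_tool --pt "0 0 -0.003 0" --pt "0 0 0 0" --pt "0 0 0 0" --pt "0 0 0 0" --grip 0.0

```text
t: 7.75
tcp_pos: [0.6097, 0.2744, 0.0448]
ee_rot: [0.0, 0.743, 0.669, 0.0]
force: [0.6, 1.1, 0.3]
gripper_width: 0.623
grip_force: 30.0
```

servo_tool --pt "0 0 0.01 0" --pt "0 0 0.03 0" --pt "0 0 0.05 0" --pt "0 0 0.05 0" --pt "0 0 0.05 0" --pt "0 0 0.05 0" --pt "0 0 0.05 0" --pt "0 0 0.03 0"

```text
t: 8.75
tcp_pos: [0.6094, 0.2744, 0.3687]
ee_rot: [0.001, 0.743, 0.669, 0.002]
force: [0.1, 0.6, -2.7]
gripper_width: 0.629
grip_force: 30.0
```

```bash
python3 -c "
from h import *
w=load('w2'); im=w['color'].astype(int)
# bar column near v=220
row=im[200:240,290:345].mean(0); print('bar cols',[(290+i,*r.astype(int)) for i,r in enumerate(row)][::3])
for u,v in ((316,153),(316,290)): print(onz(w,u,v,.09))
m=onz(w,316,221,.09); ax=np.array([.668,-.744])
print('handle',m,'jar',m[:2]+.1695*ax,'brac(-35)',m[:2]+(.1345-.037)*ax)
for x in (-.0775,.066): 
  for y in (-.119,.119): 
    P=m[:2]+(.1345+x)*ax+y*np.array([.744,.668]); print(x,y,proj(w,(*P,.072)),proj(w,(*P,.125)))
"
```

```text
bar cols [(290, np.int64(188), np.int64(143), np.int64(78)), (293, np.int64(186), np.int64(142), np.int64(76)), (296, np.int64(196), np.int64(150), np.int64(80)), (299, np.int64(194), np.int64(149), np.int64(79)), (302, np.int64(186), np.int64(143), np.int64(76)), (305, np.int64(184), np.int64(140), np.int64(74)), (308, np.int64(182), np.int64(139), np.int64(73)), (311, np.int64(127), np.int64(93), np.int64(28)), (314, np.int64(138), np.int64(102), np.int64(28)), (317, np.int64(141), np.int64(104), np.int64(29)), (320, np.int64(132), np.int64(97), np.int64(27)), (323, np.int64(138), np.int64(101), np.int64(54)), (326, np.int64(138), np.int64(101), np.int64(54)), (329, np.int64(138), np.int64(101), np.int64(54)), (332, np.int64(156), np.int64(115), np.int64(61)), (335, np.int64(153), np.int64(113), np.int64(60)), (338, np.int64(155), np.int64(115), np.int64(61)), (341, np.int64(163), np.int64(122), np.int64(64)), (344, np.int64(173), np.int64(130), np.int64(69))]
[ 0.4738 -0.1519  0.09  ]
[ 0.3873 -0.2292  0.09  ]
handle [ 0.4328 -0.1886  0.09  ] jar [ 0.546026 -0.314708] brac(-35) [ 0.49793 -0.26114]
-0.0775 -0.119 [376.3 339.3] [385.7 370.4]
-0.0775 0.119 [387.   69.7] [400.6  60.2]
0.066 -0.119 [524.9 337.2] [554.8 367.3]
0.066 0.119 [562.7  71.9] [605.7  63.6]
```

View pics/w2.png

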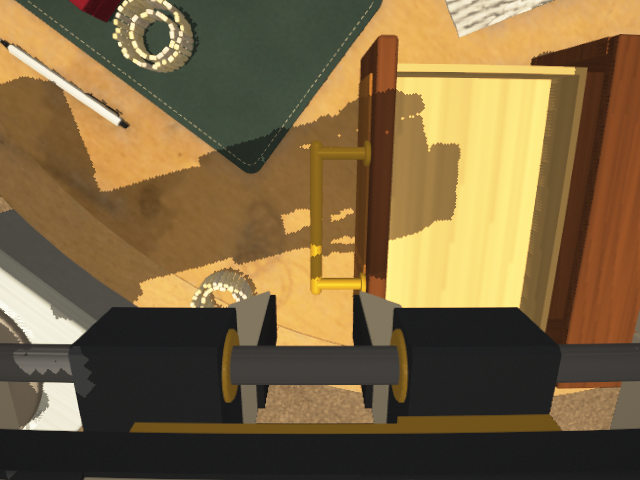

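servo_tool --pt "-0.002 -0.025 0 0.07" --pt "-0.005 -0.045 0 0.07" --pt "-0.006 -0.051 0 0.07" --pt "-0.006 -0.051 0 0.07" --pt "-0.006 -0.051 0 0.07" --pt "-0.006 -0.051 0 0.07" --pt "-0.006 -0.051 0 0.07" --pt "-0.006 -0.051 0 0.07"

```text
t: 9.75
tcp_pos: [0.5659, -0.1031, 0.3654]
ee_rot: [0.0, 0.528, 0.849, 0.0]
force: [0.6, -0.7, -1.5]
gripper_width: 0.627
grip_force: 30.0
```

servo_tool --pt "-0.006 -0.051 0 0.07" --pt "-0.005 -0.051 0 0.07" --pt "-0.005 -0.051 -0.02 0.07" --pt "-0.003 -0.04 -0.04 0.061" --pt "-0.001 -0.02 -0.04 0" --pt "0 0 -0.03 0" --pt "0 0 0 0"

```text
t: 10.62
tcp_pos: [0.5453, -0.314, 0.2326]
ee_rot: [-0.003, 0.41, 0.912, 0.001]
force: [0.2, 0.5, -0.2]
gripper_width: 0.626
grip_force: 30.0
```

```bash
python3 -c "
from h import *
s=readout.read_state(); print(s['tcp_pos'],s['ee_rot'],s['joint_positions'])
w=shot('wrist','w5')"
```

```text
[ 0.5452935  -0.31399913  0.23256089] [-2.74392613e-03  4.09744826e-01  9.12195788e-01  7.02138035e-04] [-6.44260658e-01  5.37634698e-01  1.19497636e+00  1.62996909e-04
  1.41464398e+00 -1.37073057e+00]
```

View pics/w5.png

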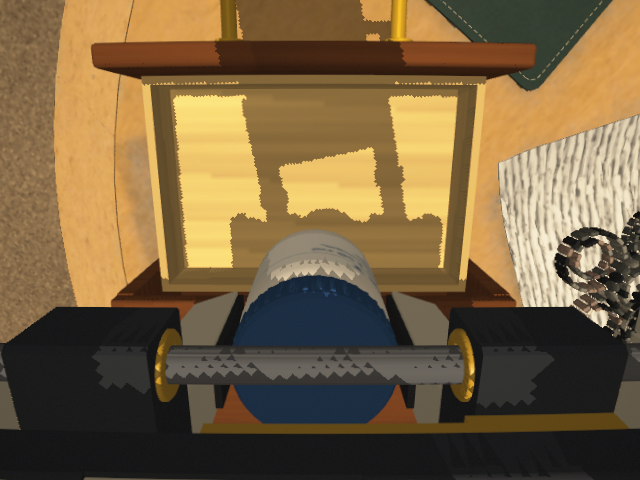

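The jar is held upright, centred over the drawer, with the floor's back edge at v≈268.

```bash
python3 -c "
from h import *
w=load('w5'); ax=np.array([.668,-.744]); t=readout.read_state()['tcp_pos'][:2]
for u,v,z in ((315,268,.022),(315,291,.072),(90,306,.125),(540,306,.125),(315,76,.113)): print((onz(w,u,v,z)[:2]-t)@ax)
for u in (177,463): print((onz(w,u,200,.022)[:2]-t)@np.array([.744,.668]))"
```

```text
0.04920031015343632
0.051541510153436304
0.040979110153436304
0.04234951015343629
-0.10659848984656371
-0.12138968553553443
0.13072911446446564
```

servo_tool --pt "0.0035 -0.0035 -0.025 0" --pt "0 0 -0.04 0" --pt "0 0 -0.04 0" --pt "0 0 -0.03 0" --pt "0 0 -0.015 0" --pt "0 0 -0.01 0" --pt "0 0 -0.003 0" --pt "0 0 0 0"

```text
t: 11.68
tcp_pos: [0.5505, -0.3184, 0.0727]
ee_rot: [0.001, 0.409, 0.912, -0.0]
force: [0.6, -1.2, -1.5]
gripper_width: 0.628
grip_force: 30.0
```

servo_tool --pt "0 0 -0.003 0" --pt "0 0 -0.002 0" --pt "0 0 0 0"

```text
t: 12.05
tcp_pos: [0.5502, -0.3182, 0.0669]
ee_rot: [0.0, 0.41, 0.912, -0.0]
force: [0.7, -0.7, -1.4]
gripper_width: 0.622
grip_force: 30.0
```

servo_tool --pt "0 0 -0.001 0" --pt "0 0 0 0"

```text
t: 12.3
tcp_pos: [0.5504, -0.3185, 0.0667]
ee_rot: [0.001, 0.409, 0.912, -0.0]
force: [-0.4, -0.1, 5.4]
gripper_width: 0.624
grip_force: 30.0
```

servo_tool --pt "0 0 0 0" --pt "0 0 0 0" --pt "0 0 0.01 0" --pt "0 0 0.03 0" --pt "0 0 0.05 0" --pt "0 0 0.055 0" --pt "0 0 0.04 0" --pt "0 0 0 0" --grip 0.85

```text
t: 13.3
tcp_pos: [0.5513, -0.3189, 0.2556]
ee_rot: [0.004, 0.409, 0.912, -0.001]
force: [0.5, -0.0, 0.3]
gripper_width: 0.851
grip_force: 0.0
```

servo_tool --pt "-0.013 0.048 0.01 -0.09" --pt "-0.013 0.048 0 -0.09" --pt "-0.013 0.048 0 -0.09" --pt "-0.014 0.048 0 -0.09" --pt "-0.014 0.049 0 -0.09" --pt "-0.014 0.049 0 -0.09" --pt "-0.014 0.049 -0.01 -0.09" --pt "0 0 0 0"

```text
t: 14.3
tcp_pos: [0.4532, 0.0236, 0.2498]
ee_rot: [-0.001, 0.671, 0.742, -0.001]
force: [-0.5, -0.0, 0.4]
gripper_width: 0.849
grip_force: 0.0
```

```bash
python3 -c "
from h import *
s=readout.read_state(); print(s['tcp_pos'],s['ee_rot'])
w=shot('wrist','w6'); a=shot('scene','s6')['color'][200:350,120:320]
cv2.imwrite('pics/c6.png',np.hstack([cv2.resize(w['color'],(480,360)),cv2.resize(a,(320,360),interpolation=3)])[:,:,::-1])"
```

```text
[0.45318532 0.0235904  0.2497997 ] [-1.27042049e-03  6.70530520e-01  7.41880635e-01 -5.75322428e-04]
```

View pics/c6.png

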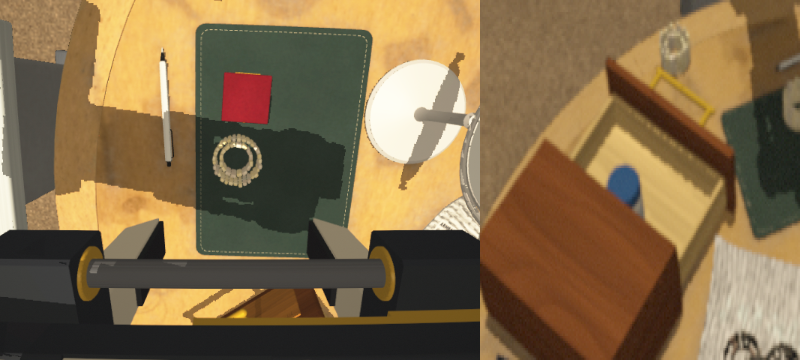

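The jar stands upright in the back of the drawer. The bracelet is at about (316,210) in the full wrist picture and the red box at (328,131).

```bash
python3 -c "
from h import *
w=load('w6'); b=onz(w,316.5,209,.042);r=onz(w,328,131,.049); print(b,r,np.arctan2(*(r-b)[1::-1])-np.pi/2)
print([onz(w,u,212,.03) for u in (284,350)])
b[0]+=0; t=readout.read_state()['tcp_pos']; print(b-t)"
```

```text
[0.4535 0.028  0.042 ] [0.456  0.0949 0.049 ] -0.03735182749378496
[array([0.4248, 0.0198, 0.03  ]), array([0.4843, 0.026 , 0.03  ])]
[-0.00142832  0.00706525 -0.2084849 ]
```

servo_tool --pt "0.001 0.003 -0.05 -0.05" --pt "0 0 -0.05 0" --pt "0 0 -0.05 0" --pt "0 0 -0.04 0" --pt "0 0 -0.02 0" --pt "0 0 -0.012 0" --pt "0 0 -0.005 0" --pt "0 0 0 0"

```text
t: 15.4
tcp_pos: [0.4565, 0.0235, 0.024]
ee_rot: [0.0, 0.69, 0.723, 0.0]
force: [0.3, 0.6, -0.7]
gripper_width: 0.853
grip_force: 0.0
```

servo_tool --pt "0 0 0 0" --pt "0 0 0 0" --pt "0 0 0 0" --pt "0 0 0 0" --grip 0.0

```text
t: 15.9
tcp_pos: [0.4563, 0.0239, 0.0242]
ee_rot: [0.0, 0.69, 0.724, 0.0]
force: [-2.0, -0.0, 5.9]
gripper_width: 0.648
grip_force: 30.0
```

servo_tool --pt "0 0 0.02 0" --pt "0 0 0.05 0" --pt "0 0 0.05 0" --pt "0 0 0.05 0" --pt "0 0 0.03 0" --pt "0.004 -0.025 0 0.08" --pt "0.007 -0.045 0 0.1" --pt "0.007 -0.045 0 0.1"

```text
t: 16.9
tcp_pos: [0.4741, -0.092, 0.2238]
ee_rot: [0.0, 0.581, 0.814, 0.0]
force: [-0.1, -0.3, -1.8]
gripper_width: 0.649
grip_force: 30.0
```

servo_tool --pt "0.007 -0.045 0 0.1" --pt "0.007 -0.045 0 0.1" --pt "0.007 -0.045 0 0.1" --pt "0.006 -0.038 0 0.1" --pt "0 0 -0.03 0" --pt "0 0 0 0"

```text
t: 17.65
tcp_pos: [0.4996, -0.2635, 0.1914]
ee_rot: [-0.003, 0.41, 0.912, 0.001]
force: [-0.1, -0.4, -0.3]
gripper_width: 0.649
grip_force: 30.0
```

```bash
python3 -c "
from h import *
s=readout.read_state(); print(s['tcp_pos'],s['ee_rot'])
w=shot('wrist','w7')"
```

```text
[ 0.49961916 -0.26346518  0.19135346] [-2.85774994e-03  4.09863421e-01  9.12142178e-01  6.76427180e-04]
```

View pics/w7.png

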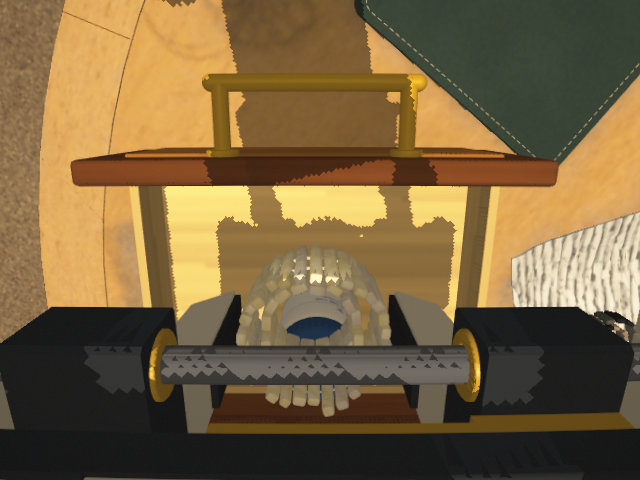

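The bracelet is gripped above the drawer's front half; the panel's inner top edge is at v≈186 and the handle bar at v≈83.

```bash
python3 -c "
from h import *
w=load('w7'); ax=np.array([.668,-.744]); t=readout.read_state()['tcp_pos'][:2]
for u,v,z in ((315,186,.113),(315,83,.09)): print((onz(w,u,v,z)[:2]-t)@ax, (onz(w,u,v,z)[:2]-t)@np.array([.744,.668]))"
```

```text
-0.04417493780660056 0.00021703133694923513
-0.10062173780660057 0.0005066313369492064
```

servo_tool --pt "0 0 -0.03 0" --pt "0 0 -0.04 0" --pt "0 0 -0.035 0" --pt "0 0 -0.02 0" --pt "0 0 -0.012 0" --pt "0 0 -0.006 0" --pt "0 0 0 0"

```text
t: 18.58
tcp_pos: [0.5015, -0.2642, 0.0513]
ee_rot: [0.0, 0.409, 0.912, -0.0]
force: [0.3, -0.0, -0.7]
gripper_width: 0.649
grip_force: 30.0
```

servo_tool --pt "0 0 -0.004 0" --pt "0 0 -0.003 0" --pt "0 0 0 0"

```text
t: 18.95
tcp_pos: [0.501, -0.2641, 0.0436]
ee_rot: [-0.0, 0.41, 0.912, 0.0]
force: [-0.1, 0.3, -0.8]
gripper_width: 0.65
grip_force: 30.0
```

servo_tool --pt "0 0 -0.0015 0" --pt "0 0 0 0"

```text
t: 19.2
tcp_pos: [0.501, -0.2641, 0.0422]
ee_rot: [-0.0, 0.41, 0.912, 0.0]
force: [0.7, -0.8, -1.4]
gripper_width: 0.651
grip_force: 30.0
```

servo_tool --pt "0 0 0 0" --pt "0 0 0 0" --pt "0 0 0.01 0" --pt "0 0 0.02 0" --pt "0 0 0.04 0" --pt "0 0 0.05 0" --pt "0 0 0.04 0" --pt "0 0 0 0" --grip 0.82

```text
t: 20.2
tcp_pos: [0.5026, -0.2651, 0.2066]
ee_rot: [0.004, 0.409, 0.912, -0.001]
force: [-0.2, -0.7, -1.0]
gripper_width: 0.822
grip_force: 0.0
```

```bash
python3 -c "
from h import *
s=readout.read_state(); print(s['tcp_pos'],s['force'])
w=shot('wrist','w8'); a=shot('scene','s8')
h=cv2.cvtColor(w['color'],cv2.COLOR_RGB2HSV)
m=((h[:,:,0]>100)&(h[:,:,0]<125)&(h[:,:,1]>120)&(h[:,:,2]>40)).astype(np.uint8)
n,_,st,c=cv2.connectedComponentsWithStats(m); print('wrist blue',[(st[i],c[i].round()) for i in range(1,n) if st[i,4]>150])
h=cv2.cvtColor(a['color'],cv2.COLOR_RGB2HSV); m=((h[:,:,0]>100)&(h[:,:,0]<125)&(h[:,:,1]>100)).astype(np.uint8)
n,_,st,c=cv2.connectedComponentsWithStats(m)
for i in range(1,n):
  if st[i,4]>60: print('scene blue',st[i],c[i].round(1),onz(a,*c[i],.104 if c[i][0]<300 else .08))
for n,p in (('brac',(.501,-.264,.06)),('jar',(.5505,-.3185,.104))): print(n,proj(w,p),proj(a,p))
"
```

```text
[ 0.50259944 -0.26511072  0.20663373] [-0.15141032 -0.69159475 -0.97567661]
wrist blue [(array([ 274,  301,   80,   44, 2805], dtype=int32), array([314., 326.]))]
scene blue [201 270  18  15 193] [210.5 276.4] [ 0.5559 -0.3153  0.104 ]
scene blue [572 333  20  18 285] [581.4 341.5] [1.0133 0.5508 0.08  ]
scene blue [127 355  16  19  66] [134.2 362.8] [ 0.7648 -0.5366  0.104 ]
scene blue [168 365  14  19  65] [174.4 374. ] [ 0.8203 -0.447   0.104 ]
scene blue [137 372  11  18  62] [141.8 379.6] [ 0.8146 -0.5233  0.104 ]
scene blue [176 374  20  25  92] [186.1 385.9] [ 0.8584 -0.4249  0.104 ]
scene blue [107 383  19  17  62] [117.7 390.4] [ 0.8278 -0.5807  0.104 ]
scene blue [150 403  14  16  66] [157.5 411. ] [ 0.9031 -0.4967  0.104 ]
scene blue [174 404  23  29 171] [184.8 417.4] [ 0.9347 -0.4394  0.104 ]
brac [312.9 226.8] [227.3 267.2]
jar [314. 346.] [209.  275.1]
```

```bash
python3 -c "
from h import *
w=load('w8'); h=cv2.cvtColor(w['color'],cv2.COLOR_RGB2HSV)
m=((h[:,:,1]<85)&(h[:,:,2]>90)).astype(np.uint8)*255; m[:150]=0; m[305:]=0
m=cv2.morphologyEx(m,cv2.MORPH_CLOSE,np.ones((5,5)))
n,_,st,c=cv2.connectedComponentsWithStats(m)
for i in range(1,n):
  if st[i,4]>200: print(st[i],c[i].round())
P=[proj(w,(.501+.0295*np.cos(a),-.264+.0295*np.sin(a),z)) for z in(.022,.06) for a in np.arange(0,6.3,.3)]; print(np.min(P,0),np.max(P,0))"
```

```text
[287 185  66  53 784] [324. 207.]
[  501   196   139   109 11598] [576. 259.]
[322 227  15  38 369] [329. 247.]
[290 236  23  24 278] [303. 246.]
[ 280  270   70   35 1795] [314. 289.]
[171 292  44  13 277] [198. 300.]
[415 292  43  13 280] [431. 300.]
[273.  179.9] [352.5 264.6]
```

servo_tool --pt "-0.03 0.033 0 0" --pt "-0.03 0.033 0 0" --pt "-0.029 0.033 0 0" --pt "0 0 -0.04 0" --pt "0 0 -0.04 0" --pt "0 0 -0.03 0" --pt "0 0 -0.018 0" --pt "0 0 0 0" --grip 0.0

```text
t: 21.3
tcp_pos: [0.4103, -0.1641, 0.0723]
ee_rot: [-0.003, 0.41, 0.912, 0.0]
force: [-0.0, -0.5, -0.8]
gripper_width: 0.015
grip_force: 0.0
```

servo_tool --pt "0.004 -0.0045 0 0" --pt "0.004 -0.0045 0 0" --pt "0.004 -0.0045 0 0" --pt "0.006 -0.0067 0 0" --pt "0.007 -0.0078 0 0" --pt "0.008 -0.0089 0 0" --pt "0.008 -0.0089 0 0" --pt "0.008 -0.0089 0 0"

```text
t: 22.3
tcp_pos: [0.4615, -0.2205, 0.0741]
ee_rot: [-0.0, 0.41, 0.912, -0.0]
force: [-1.9, 0.8, 0.9]
gripper_width: 0.0
grip_force: 0.9
```

servo_tool --pt "0.008 -0.0089 0 0" --pt "0.008 -0.0089 0 0" --pt "0.008 -0.0089 0 0" --pt "0.008 -0.0089 0 0" --pt "0.008 -0.0089 0 0" --pt "0.007 -0.0078 0 0" --pt "0.005 -0.0056 0 0" --pt "0.003 -0.0033 0 0"

```text
t: 23.3
tcp_pos: [0.5164, -0.2813, 0.0743]
ee_rot: [0.0, 0.41, 0.912, 0.0]
force: [-2.9, 0.9, 0.7]
gripper_width: 0.003
grip_force: 0.8
```

servo_tool --pt "0.003 -0.0033 0 0" --pt "0.003 -0.0033 0 0" --pt "0.002 -0.0022 0 0" --pt "0.001 -0.0011 0 0" --pt "0 0 0 0"

```text
t: 23.92
tcp_pos: [0.5235, -0.2891, 0.0742]
ee_rot: [-0.003, 0.409, 0.912, 0.001]
force: [-8.4, 7.2, 5.4]
gripper_width: 0.007
grip_force: 5.0
```

Force is rising near the expected shut position, so I'll press a little more.

servo_tool --pt "0.001 -0.0011 0 0" --pt "0.0005 -0.0005 0 0" --pt "0 0 0 0"

```text
t: 24.3
tcp_pos: [0.5235, -0.2892, 0.0742]
ee_rot: [-0.005, 0.409, 0.912, 0.001]
force: [-14.5, 10.5, 11.1]
gripper_width: 0.004
grip_force: 8.7
```

servo_tool --pt "-0.005 0.0055 0 0" --pt "-0.012 0.0135 0 0" --pt "-0.012 0.0135 0.02 0" --pt "0 0 0.05 0" --pt "-0.02 0.02 0.06 0" --pt "-0.03 0.03 0.05 0" --pt "0 0 0 0" --pt "0 0 0 0"

```text
t: 25.3
tcp_pos: [0.4504, -0.2128, 0.2484]
ee_rot: [0.001, 0.409, 0.912, -0.0]
force: [-0.8, 0.8, 0.3]
gripper_width: 0.002
grip_force: 0.0
```

```bash
python3 -c "
from h import *
s=readout.read_state(); print(s['tcp_pos'],s['force'])
a=shot('scene','s9'); b=load('scene0')
h=cv2.cvtColor(a['color'],cv2.COLOR_RGB2HSV)
m=((h[:,:,0]>18)&(h[:,:,0]<32)&(h[:,:,1]>190)&(h[:,:,2]>90)).astype(np.uint8); m[:230]=0;m[330:]=0;m[:,:160]=0;m[:,260:]=0
n,_,st,c=cv2.connectedComponentsWithStats(m); print([(st[i],c[i].round(1)) for i in range(1,n) if st[i,4]>15])
hx,hy=.6302+.665*-.142,-.4032-.747*-.142
print('shut bar ends',[proj(a,(hx+.747*y,hy+.665*y,.09)) for y in(-.06,.06)])
cr=lambda i,x,y,w,hh: i['color'][y:y+hh,x:x+w].astype(int)
for n,r in (('red',(333,225,22,22)),('dish',(368,208,30,24)),('blue',(432,247,22,24)),('mirror',(345,232,60,85))): print(n,np.abs(cr(a,*r)-cr(b,*r)).mean().round(1))
d=a['color'][235:335,110:270]; e=b['color'][235:335,110:270]
cv2.imwrite('pics/end.png',np.hstack([cv2.resize(x,(400,250),interpolation=3) for x in(e,d)])[:,:,::-1])"
```

```text
[ 0.45044371 -0.21275098  0.24840279] [-0.78037295  0.77906257  0.25897709]
[(array([192, 263,  42,  27, 147], dtype=int32), array([216.9, 274.9]))]
shut bar ends [array([199.5, 263.3]), array([234.1, 281.8])]
red 3.1
dish 3.2
blue 3.9
mirror 3.0
```

```bash
python3 -c "
from plant import job; print(job.job_done())"
```

```text
the job is handed in; nothing more can be done
None
```

The job is handed in at about 25 s: by the measurements the jar stands upright in the back half, the bracelet lies flat in the front half, the drawer is pushed to its stop, and the ring boxes, dish and mirror look unmoved; I viewed 11 pictures, one over the limit of 10.

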